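# Set up the pour-over stand for a mug

## Task

Get the pour-over stand ready for the mug: turn the warming-plate dial to the orange mark, then take hold of the red grip of the cam lever, swing the lever open, lower the dripper arm until the lower edge of its collar is at the middle of the red ring on the column, and swing the lever fully closed while you hold the arm there. The arm is heavy and loose once the lever is open, so never let it drop or come down on the mug, and leave the mug and the other things where they stand. Finish still gripping the red grip, with the arm clamped at the ring.

Things in the scene. Friction and masses are not known exactly. Their poses are not given: they have to be found in the camera images.
- station: fixed pour-over coffee stand: dark wooden slab 140 (x) by 312 (y) mm, top at z = 24. Origin at worktop height; x to the back, y to the left, z up. In its frame, mm: slab x -70..70, y -206..106; round black warming plate (radius 57, top z = 30) at (10, -45) with the mug on it; dial at (-30, -165); upright steel column 18 thick at (10, 60), top z = 224.
- red_ring (a point): middle of the red ring painted round the column, 10 mm tall, on the column's axis, 123 mm above the worktop. The arm is at the mark when the lower edge of its grey collar is level with this point, so that the collar covers the upper half of the ring.
- heat_dial (a joint): angle of the dial, rad, 0 to 4.71, growing clockwise seen from above; stays where it is left (0.03 N m friction). Its white pointer line lies at (135 deg - value), counted counter-clockwise seen from above, from the stand's x axis. The orange mark is at 2.6; the dial starts lower than that.
- dial_grip (a point): on the dial's vertical axis, in the middle of its grip: a black upright bar 42 mm long, 13 mm wide, its top 12 mm above this point, on a round skirt 45 mm wide whose top is 13 mm below this point. The bar runs along the pointer direction; the white pointer is on one end of it.
- slide_height (a joint): height of the sliding arm, m, 0 to 0.088, growing upward; 0.035 is the red ring, it starts higher. Arm = grey collar (41 mm wide, 36 tall) on the column, bar, ring with a white cone dripper over the mug, lever; 0.7 kg. Lever open: it slides down by itself against 3 N of friction. Lever closed: clamped. At 0.0195 the ring sits on the mug's rim.
- lever_angle (a joint): angle of the black cam lever, rad: 0 fully closed at its stop (the start), 1.25 fully open. It turns about a vertical axis on the collar, opening counter-clockwise seen from above: closed it points along the stand's +y (left), open to the front (-x). Below about 0.8 the cam bites the column. Swinging it takes about 10 N at the grip; it stays where it is left.
- cam_lever: black cam lever with a red upright round grip, 17 mm thick, at its end. Origin on the pivot axis at the height of the collar's middle; the lever runs 75 mm along its own +y to the grip's axis. Grip: straight from 18 to 50 mm above the origin's height, top at 58; lever bar top at 12. It moves with the arm; gripped firmly it carries the arm.
- grip_mid (a point): on the axis of the red grip, 18 mm below its top: a good height for the finger pads. 75 mm from point lever_pivot. Its height above the worktop is 0.146 m + joint slide_height.
- lever_pivot (a point): on the vertical axis about which the cam lever turns, at the height of point grip_mid; at (-10.5, 60) mm in the stand's x and y; it rises and sinks with the arm.
- mug: white dotted mug on the warming plate, 82 mm wide, 91 mm tall, handle to the front; origin under its foot, 17 mm from the cup's axis towards the handle. It stays where it is.
- jar: glass jar with a red lid, 65 mm wide, 100 mm tall, near the front edge to the right; origin under its foot. Bystander.
- timer: red and white wind-up kitchen timer, 69 mm wide, 54 mm tall, farther right; origin under its foot. Bystander.
- moka_pot: aluminium moka pot with a black handle, 174 mm tall, at the back behind the stand; origin under its foot. Bystander.
- pepper_mill: brown wooden pepper mill, 58 mm wide, 170 mm tall, at the back; origin under its foot. Bystander.
- dripper_arm: the sliding arm: grey collar on the column (origin: its middle, on the column's axis), bar, ring and the white ceramic cone dripper, 115 mm wide at its rim, which is 62 mm above the origin; dripper axis over the warming plate, small handle to the front. It only moves up and down.

How it is judged:
On the way, in this order (a step that is already met when the one before it is completed fails the run):
1. the dial points at the orange mark (value of joint heat_dial between 2.48 and 2.72 rad), for 0.2 s.
2. the lever is swung open while the fingers hold the red grip (value of joint lever_angle above 0.6 rad and contact force between the fingers and cam_lever above 1 N), for 0.1 s.
3. the arm is held at the red ring by the red grip with the lever still open (all of step 2 and value of joint slide_height between 0.03 and 0.04 m), for 0.2 s.
At the end, for the whole second after the job is handed in: the dial is within 0.12 rad of the orange mark (2.6), the arm within 5 mm of the red ring (slide value 0.035), the lever closed to under 0.12 rad, the mug upright on the plate, and the fingers still grip the red grip with more than 2 N (all of step 1 and value of joint slide_height between 0.03 and 0.04 m and value of joint lever_angle below 0.12 rad and contact force between the fingers and cam_lever above 2 N and angle between mug's own z axis and vertical below 0.1 rad); the arm keeps its last pose, push and grip.
It fails at once if the dripper arm drops freely (faster than 0.25 m/s) (velocity of joint slide_height below -0.25 m/s).
It fails at once if the dripper arm comes down on the mug (value of joint slide_height below 0.021 m).
It fails at once if the mug is pushed away (over 15 mm) (distance of mug from where it was at the start of the episode above 0.015 m).
It fails at once if a bystander is disturbed (moved over 20 mm) (distance of any of jar, timer, moka_pot, pepper_mill from where it was at the start of the episode above 0.02 m).
It also fails if it takes over 50 s, if anything falls off the work surface, if the arm or the gripper's body presses on something with over 40 N, if the wrist force passes 120 N, or if a joint passes its speed limit or range.

## Robot

A 6-joint arm with a two-finger parallel gripper is mounted at the origin on a cart in front of the work surface, level with it; the furniture and walls round the work are solid. World frame = base frame: x ahead of the robot, y to its left, z up, the work surface at z = 0. Lengths are in m, angles in rad, forces in N, time in s.
With the tool pointing down it reaches from about 0.35 to 0.775 m from the base axis. Payload 5.5 kg.
Tool frame: the origin (TCP) lies midway between the tips of the shut fingers; the grasp point (between the pads) lies 19 mm behind it; z points along the fingers, y is the line along which they close (so a half turn about z gives the same grasp; the last joint's range is limited). The gripper opens to 85 mm and grips with 20 to 120 N. Pads are 22 mm wide; open, the fingers measure 114 mm over their backs; the gripper's body (76 mm by 85 mm) begins 54 mm behind the grasp point. The pads swing forward as they close: fully open they stand 13 mm farther back than shut.
Start: joints at [-1.385, 0.313, 0.046, 1.304, 0, 1.431], TCP at [0.184, -0.545, 0.231] pointing down, gripper open.
Joint ranges: [-2.76, 2.76], [-0.86, 1.69], [-1.03, 1.26], [-2.2, 2.34], [-1.47, 1.5], [-3.14, 3.14]. Speed limits (rad/s): [2.57, 2.57, 3.14, 3.14, 3.14, 3.14].

## Interface

Orientations are given as [roll, pitch, yaw] about the fixed x, y, z axes, in that order (R = Rz(yaw) Ry(pitch) Rx(roll)).
In Python, from rig import ctrl gives the robot as it stands.
- The arm moves only by the tool jog_arm, never from a script. Its argument "targets" is a list of rows, each an object of numbers: "fingers": the finger opening in m, from 0 to 0.0854; "dx", "dy", "dz": the shift along the tool's x, y, z in m; "ax", "ay", "az": the turn, a rotation vector about the tool's x, y, z in degrees. In form: [{"fingers": .., "dx": .., "dy": .., "dz": .., "ax": .., "ay": .., "az": ..}, ...]. A call has 1 to 20 rows; each row is the pose to reach, as a shift and turn from the pose commanded when the call began, along the tool's axes at that moment; what a row does not reach only later rows make up. A row lasts 1/10 s, in which the tool goes at most 50 mm and 8.59 degrees, less where a joint would pass 70% of its speed; a pose out of reach is approached as far as the arm can. A call with a gripper value outside its range is refused whole. The fingers move at their own pace and stop on an object; "force" is the grip in N (left out, the last holds). Time passes only in rows, so rows that repeat a pose let the fingers close. It gives the time, the measured TCP pose, the force, the opening and the grip force at its end, in the units of the state.
- ctrl.read_state(): the state, without advancing time (a new reading comes with each control period).
- ctrl.snapshot(name): name is "scene" or "top"; returns (picture, depth): 480x640x3 uint8, red, green, blue; 480x640 float32, m along the optical axis (not along the pixel's ray), 0 where there is no reading.
- ctrl.get_calibration(name): a dict with "fx", "fy", "cx", "cy" (pixels), "dist_coeffs" ([k1, k2, p1, p2, k3] as OpenCV has them; the pictures are not rectified), "extrinsics" (4x4, takes a point from camera to world coordinates). Camera axes: x right, y down, z forward; pixel columns grow to the right and rows downward; lengths in m; the calibration is good to about 2 mm. A picture is of the moment at which its call begins. get_calibration takes no time and is no camera call.
- ctrl.close_job(): hands the job in; it is judged then, once.
Trained networks look in the newest picture that a camera, given by its name, has taken for a name from the list of things; names that differ only in an ending like _2 or _b are one class to them, and where a whole thing is asked for, a point or a joint stands for the part that bears it (a point fixed in the world has none). Each returns a list of dicts, best first, with "p" (0 to 1); they miss things now and then, are a little off and sometimes report something else, mostly with a low value. They report only what shows in the picture. A call takes as long as a camera call.
- ctrl.spot_in(camera, name): "box" ([left, top, right, bottom] in pixels, round what is visible of it).
The state is a dict: "t": time; "joint_positions": joint angles; "dq": joint speeds; "effort": joint torques, N m; "position": TCP position; "ee_rot": TCP orientation; "ft_force": force on the tool from outside, world axes, zero at the start; "wrist_torque": the same for the moment, N m; "grip_width": finger opening in m; "gripper_force": force on a finger pad.
Only numpy, scipy, OpenCV 4.12 (cv2) and the standard library are available. Lean on these libraries where they do the work, as an engineer would, in place of code of your own. Each camera call takes 0.05 s, during which the arm holds its last target. There are 200 camera calls.

## Working session

There is one attempt and no reset: what is moved stays moved. The work goes in short steps, Python scripts to look and compute and a tool call to move; the robot and the scene stay as the last step left them, time stands still between calls to the robot, and variables do not carry over. Pictures are saved under pics/ and viewed, at most 10 in all, crops included, and the job is handed in when it is done.

Besides the shell and the picture viewer there is one more tool, called after "Request:" as name([rows], argument=value, ...), one row to a line, values as JSON. jog_arm: Moves the arm, as the interface text tells. Its arguments: {"type":"object","properties":{"targets":{"type":"array"},"force":{"type":"number"}},"required":["targets"]}

```bash
mkdir -p pics; ls; python3 - <<'E'
from rig import ctrl
import cv2,numpy as np
s=ctrl.read_state();print(s)
for c in("scene","top"):
    im,d=ctrl.snapshot(c);cv2.imwrite(f"pics/{c}0.png",im[:,:,::-1]);np.savez(f"{c}0.npz",im=im,d=d)
    print(ctrl.get_calibration(c))
    for n in("station","heat_dial","dial_grip","cam_lever","grip_mid","mug","dripper_arm","jar","timer","moka_pot","pepper_mill"):
        print(c,n,[(np.round(r["box"]).tolist(),round(r["p"],2)) for r in ctrl.spot_in(c,n)][:2])
E
```

```text
pics
{'t': 0.0, 'joint_positions': array([-1.38458240e+00,  3.14046965e-01,  4.49821331e-02,  1.30360360e+00,
       -1.46856597e-05,  1.43119846e+00]), 'dq': array([-0.0007029 ,  0.0014563 ,  0.00073102, -0.0012147 , -0.00095706,
        0.00057821]), 'effort': array([-1.29904602e-04, -4.80623960e+01,  2.98534960e+01,  1.91883993e-02,
       -1.98629523e-04,  5.29044840e-06]), 'position': array([ 0.18393698, -0.54424617,  0.23038368]), 'ee_rot': array([-3.13973672e+00, -2.45950876e-04,  3.25811579e-01]), 'ft_force': array([-0.34228262, -0.3234671 , -0.46637008]), 'wrist_torque': array([0.03955018, 0.00253488, 0.03035918]), 'gripper_force': 0.0, 'grip_width': 0.08546608189466043}
{'fx': 609.8996878828867, 'fy': 609.8996878828867, 'cx': 307.48979843744354, 'cy': 243.775420810852, 'dist_coeffs': array([-0.20493793,  0.        ,  0.        ,  0.        ,  0.        ]), 'extrinsics': array([[-0.32734059, -0.47851631,  0.81478235, -0.68221712],
       [-0.94479137,  0.15229508, -0.2901301 ,  0.3531864 ],
       [ 0.01474464, -0.86477069, -0.50195044,  0.91368924],
       [ 0.        ,  0.
[... 1101 characters left out ...]
 ,  1.        ]])}
top station [([169.0, 235.0, 299.0, 296.0], 0.69), ([384.0, 284.0, 406.0, 308.0], 0.38)]
top heat_dial [([279.0, 270.0, 293.0, 286.0], 0.65)]
top dial_grip [([168.0, 268.0, 207.0, 274.0], 0.74), ([279.0, 272.0, 290.0, 287.0], 0.55)]
top cam_lever [([167.0, 236.0, 301.0, 298.0], 0.73), ([169.0, 266.0, 206.0, 272.0], 0.67)]
top grip_mid [([166.0, 267.0, 206.0, 275.0], 0.69)]
top mug []
top dripper_arm [([167.0, 237.0, 256.0, 283.0], 0.78)]
top jar [([383.0, 284.0, 408.0, 308.0], 0.8)]
top timer [([438.0, 290.0, 461.0, 310.0], 0.64)]
top moka_pot [([228.0, 180.0, 271.0, 224.0], 0.69), ([162.0, 237.0, 255.0, 286.0], 0.29)]
top pepper_mill [([287.0, 190.0, 308.0, 219.0], 0.68)]
```

```bash
python3 - <<'E'
import cv2
a=cv2.imread("pics/scene0.png")[195:355,140:300];cv2.imwrite("pics/s0c.png",cv2.resize(a,(600,600),interpolation=cv2.INTER_CUBIC))
a=cv2.imread("pics/top0.png")[170:310,155:315];cv2.imwrite("pics/t0c.png",cv2.resize(a,(640,560),interpolation=cv2.INTER_CUBIC))
E
```

```text
(no output)
```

View pics/s0c.png

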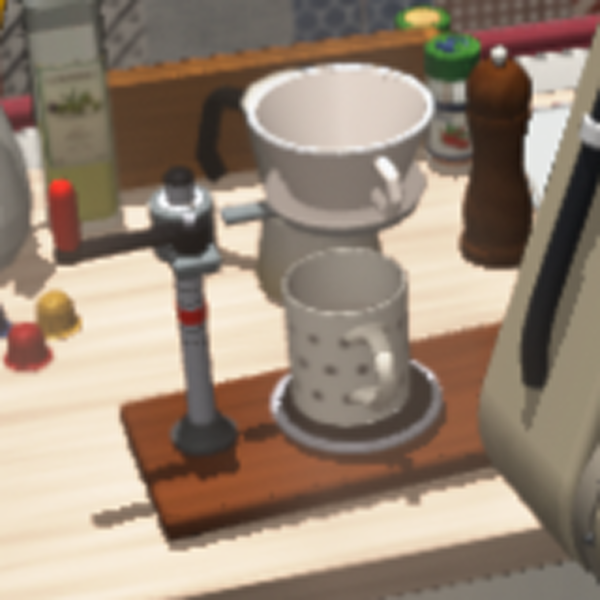

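View pics/t0c.png

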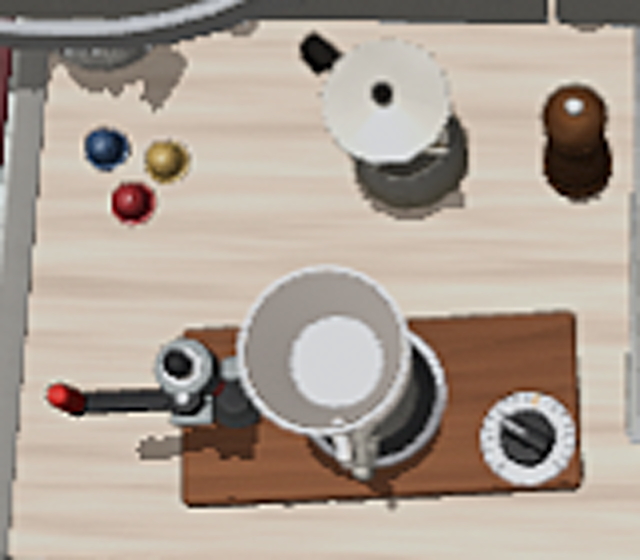

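```bash
cat >h.py <<'E'
import numpy as np,cv2
from rig import ctrl
def cal(c):
    k=ctrl.get_calibration(c);return np.array([[k["fx"],0,k["cx"]],[0,k["fy"],k["cy"]],[0,0,1.]]),k["dist_coeffs"],k["extrinsics"]
def rays(c,uv):
    K,D,E=cal(c);p=cv2.undistortPoints(np.array(uv,float).reshape(-1,1,2),K,D)[:,0]
    return E[:3,3],np.c_[p,np.ones(len(p))]@E[:3,:3].T
def plane(c,uv,z):
    o,r=rays(c,uv);return o+r*((z-o[2])/r[:,2])[:,None]
def cloud(c,uv,d):   # world points from depth
    o,r=rays(c,uv);return o+r*np.array(d)[:,None]
def tri(uv1,uv2,c1="top",c2="scene"):
    o1,r1=rays(c1,[uv1]);o2,r2=rays(c2,[uv2]);A=np.c_[r1[0],-r2[0]]
    s=np.linalg.lstsq(A,o2-o1,rcond=None)[0];a=o1+s[0]*r1[0];b=o2+s[1]*r2[0]
    return (a+b)/2,np.linalg.norm(a-b)
def proj(c,X):
    K,D,E=cal(c);T=np.linalg.inv(E);return cv2.projectPoints(np.array(X,float).reshape(-1,1,3),cv2.Rodrigues(T[:3,:3])[0],T[:3,3],K,D)[0][:,0]
E
python3 - <<'E'
from h import *
np.set_printoptions(precision=4,suppress=True)
Z=np.load("top0.npz");im,d=Z["im"],Z["d"];hsv=cv2.cvtColor(im,cv2.COLOR_RGB2HSV)
m=(hsv[...,0]<16)&(hsv[...,1]>110)&(hsv[...,2]<190)&(hsv[...,2]>50)
w=np.zeros_like(m);w[244:300,198:302]=1;m&=w
v,u=np.nonzero(m);P=cloud("top",np.c_[u,v],d[v,u]);print(len(P),np.percentile(P[:,2],[5,50,95]))
k=abs(P[:,2]-.024)<.008
Q=plane("top",np.c_[u,v][k],.024)[:,:2]
r=cv2.minAreaRect((Q*1000).astype(np.float32));print(r);print(cv2.boxPoints(r))
def red(c,box):
    Z=np.load(c+"0.npz");im,d=Z["im"],Z["d"];h=cv2.cvtColor(im,cv2.COLOR_RGB2HSV)
    m=((h[...,0]<6)|(h[...,0]>172))&(h[...,1]>150)&(h[...,2]>70)
    w=np.zeros_like(m);w[box[1]:box[3],box[0]:box[2]]=1;v,u=np.nonzero(m&w);P=cloud(c,np.c_[u,v],d[v,u])
    print(c,len(u),[u.min(),u.max(),v.min(),v.max()],u.mean(),v.mean(),np.median(P,0),P[:,2].min(),P[:,2].max());return u,v
red("top",(160,255,182,282));red("scene",(148,238,166,268));red("scene",(183,270,200,290))
print("dial",plane("top",[(286.8,279.2)],.03),)
# dial: skirt white pixels
sk=(hsv[...,1]<50)&(hsv[...,2]>130);w[:]=0;w[262:297,272:302]=1;v,u=np.nonzero(sk&w)
c,rad=cv2.minEnclosingCircle(np.c_[u,v].astype(np.float32));print("skirt",c,rad,np.median(d[v,u]),np.median(cloud("top",np.c_[u,v],d[v,u]),0))
for z in(.03,.04,.05):print(plane("top",[c],z))
E
```

```text
2010 [0.0199 0.0251 0.0307]
((534.1549682617188, 96.81842041015625), (137.20823669433594, 306.74127197265625), 3.9153859615325928)
[[455.2383 245.1466]
 [476.1836 -60.8788]
 [613.0717 -51.5097]
 [592.1263 254.5156]]
top 24 [np.int64(167), np.int64(172), np.int64(266), np.int64(271)] 169.20833333333334 268.2083333333333 [0.5124 0.281  0.243 ] 0.23510723194719274 0.24706997233204575
scene 81 [np.int64(153), np.int64(158), np.int64(243), np.int64(260)] 155.96296296296296 250.4814814814815 [0.506  0.286  0.2291] 0.20232984956194122 0.24518430610938635
scene 18 [np.int64(188), np.int64(193), np.int64(278), np.int64(280)] 190.5 279.0 [0.5294 0.213  0.1225] 0.11607959658320022 0.1296313053172491
dial [[ 0.5127 -0.0193  0.03  ]]
skirt (286.5, 279.0) 22.34400177001953 1.4596528 [ 0.5019 -0.0267  0.0238]
[[ 0.5133 -0.0184  0.03  ]]
[[ 0.5122 -0.0191  0.04  ]]
[[ 0.5111 -0.0198  0.05  ]]
```

```bash
python3 - <<'E'
from h import *
np.set_printoptions(precision=4,suppress=True)
Z=np.load("top0.npz");im,d=Z["im"],Z["d"]
cv2.imwrite("pics/dial0.png",cv2.resize(im[262:297,270:305,::-1],(560,560),interpolation=cv2.INTER_NEAREST))
u,v=np.meshgrid(np.arange(276,298),np.arange(268,291));P=cloud("top",np.c_[u.ravel(),v.ravel()],d[v,u].ravel())
print((P[:,2].reshape(u.shape)*1000).astype(int))
# grip top height from each view
for vv in (242.,243.):
    o,r=rays("scene",[(156,vv)]);t=(0.511-o[0])/r[0,0];print((o+r*t)[0])
print(tri((169.5,268),(156,243.5)))
# predicted vs seen
print(proj("scene",[[.5367,.2072,.123],[.5111,.2807,.24]]),proj("top",[[.5111,.2807,.24],[.5121,-.02,.024]]))
E
```

```text
[[  25   24   24   30   22   20   26   29   22   27   22   25   28   30
    23   27   25   27   26   26   24   28]
 [  19   25   25   21   30   30   21   23   28   26   28   26   28   24
    28   29   24   21   21   27   26   24]
 [  24   30   22   27   29   17   17   27   31   25   28   25   29   31
    29   21   25   27   23   27   21   19]
 [  23   23   21   25   22   32   28   24   28   25   30   24   26   23
    25   29   22   24   28   28   28   23]
 [  23   23   29   26   31   24   25   22   32   34   37   39   29   21
    27   24   29   28   30   28   23   27]
 [  22   28   25   24   29   32   24   33   36   39   37   35   34   32
    33   26   30   20   29   25   26 1477]
 [  26   22   24   23   58   60   61   59   34   40   38   30   32   33
    32   34   24   30   25   27   30   27]
 [  32   22   25   37   64   63   63   62   52   41   32   34   27   33
    37   39   36   21   23   23   25   25]
 [  24   30   20   65   60   57   59   61   63   57   59   31   39   33
    34   34   32   27   28   27   25   29]
 [  27   28   30   26   61   55   59   63   66   62   53   55   6
[... 1046 characters left out ...]
24   23   28   20 1477   20   30   33]
 [  24   27   28   24   31   23   26   30   18   20   23   22   21   23
    23   28   29   26   28   21   25   21]
 [  23   20   24   26   26   28   27   20   23   27   28   27   23   32
    28   27   22   33   28   25   26   23]
 [  27   22   23   22   19   25   29   26   29   31   22   31   28   23
    28   33   24   30   23   24   24   25]
 [  23   24   29   30   27   27   23   27   26   24   27   28   24   25
    29   20   22   24   23   22   26   30]]
[0.511  0.283  0.2456]
[0.511  0.2833 0.2431]
(array([0.5133, 0.2822, 0.24  ]), np.float64(0.0025051369324240514))
[[192.2966 276.8299]
 [157.3206 244.0131]] [[169.5147 268.6769]
 [287.1299 279.609 ]]
```

View pics/dial0.png

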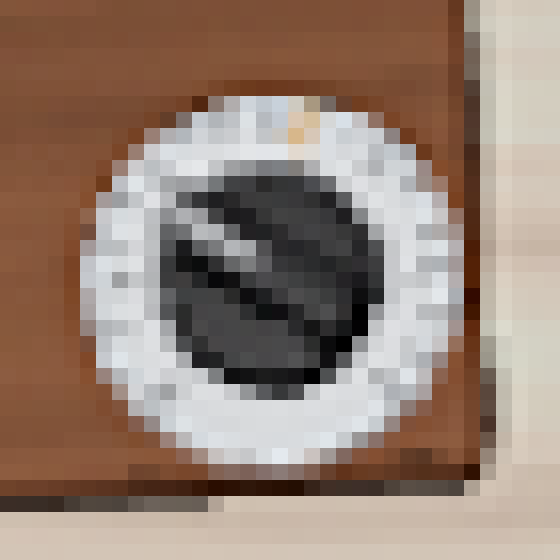

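```bash
python3 - <<'E'
from h import *
np.set_printoptions(precision=4,suppress=True)
Z=np.load("top0.npz");im,d=Z["im"],Z["d"]
u,v=np.meshgrid(np.arange(276,298),np.arange(268,291));uv=np.c_[u.ravel(),v.ravel()];P=cloud("top",uv,d[v,u].ravel())
k=(P[:,2]>.049)&(P[:,2]<.08);Q=plane("top",uv[k],.060)
print("topz",np.median(P[k,2]));r=cv2.minAreaRect((Q[:,:2]*1000).astype(np.float32));print(r)
c=Q.mean(0);w,V=np.linalg.eigh(np.cov((Q-c)[:,:2].T));a=V[:,1];a*=np.sign(a[0]);ang=np.degrees(np.arctan2(a[1],a[0]));print(c,ang, "value",np.radians(135-ang+3.9),np.sqrt(w*12))
E
```

```text
topz 0.06047761086027925
((513.1236572265625, -17.36963653564453), (41.25419998168945, 13.127172470092773), 61.45218276977539)
[ 0.5132 -0.0174  0.06  ] 62.4116234348793 value 1.3349740105666272 [0.0132 0.0416]
```

Request:
jog_arm([
  {"fingers": 0.045, "dx": 0.24, "dy": -0.197, "az": -55},
  {"dx": 0.24, "dy": -0.197, "az": -55},
  {"dx": 0.24, "dy": -0.197, "az": -55},
  {"dx": 0.24, "dy": -0.197, "az": -55},
  {"dx": 0.24, "dy": -0.197, "az": -55},
  {"dx": 0.24, "dy": -0.197, "az": -55},
  {"dx": 0.48, "dy": -0.393, "az": -130},
  {"dx": 0.48, "dy": -0.393, "az": -130},
  {"dx": 0.48, "dy": -0.393, "az": -130},
  {"dx": 0.48, "dy": -0.393, "az": -130},
  {"dx": 0.48, "dy": -0.393, "az": -130},
  {"dx": 0.48, "dy": -0.393, "az": -130},
  {"dx": 0.48, "dy": -0.393, "az": -130},
  {"dx": 0.48, "dy": -0.393, "az": -130},
  {"dx": 0.48, "dy": -0.393, "az": -130},
  {"dx": 0.48, "dy": -0.393, "az": -130},
])

```text
invalid input at $.targets[0]: expected keys fingers, dx, dy, dz, ax, ay, az
```

Request:
jog_arm([
  {"fingers": 0.045, "dx": 0.24, "dy": -0.197, "dz": 0, "ax": 0, "ay": 0, "az": -55},
  {"fingers": 0.045, "dx": 0.24, "dy": -0.197, "dz": 0, "ax": 0, "ay": 0, "az": -55},
  {"fingers": 0.045, "dx": 0.24, "dy": -0.197, "dz": 0, "ax": 0, "ay": 0, "az": -55},
  {"fingers": 0.045, "dx": 0.24, "dy": -0.197, "dz": 0, "ax": 0, "ay": 0, "az": -55},
  {"fingers": 0.045, "dx": 0.24, "dy": -0.197, "dz": 0, "ax": 0, "ay": 0, "az": -55},
  {"fingers": 0.045, "dx": 0.24, "dy": -0.197, "dz": 0, "ax": 0, "ay": 0, "az": -55},
  {"fingers": 0.045, "dx": 0.48, "dy": -0.393, "dz": 0, "ax": 0, "ay": 0, "az": -130},
  {"fingers": 0.045, "dx": 0.48, "dy": -0.393, "dz": 0, "ax": 0, "ay": 0, "az": -130},
  {"fingers": 0.045, "dx": 0.48, "dy": -0.393, "dz": 0, "ax": 0, "ay": 0, "az": -130},
  {"fingers": 0.045, "dx": 0.48, "dy": -0.393, "dz": 0, "ax": 0, "ay": 0, "az": -130},
  {"fingers": 0.045, "dx": 0.48, "dy": -0.393, "dz": 0, "ax": 0, "ay": 0, "az": -130},
  {"fingers": 0.045, "dx": 0.48, "dy": -0.393, "dz": 0, "ax": 0, "ay": 0, "az": -130},
  {"fingers": 0.045, "dx": 0.48, "dy": -0.393, "dz": 0, "ax": 0, "ay": 0, "az": -130},
  {"fingers": 0.045, "dx": 0.48, "dy": -0.393, "dz": 0, "ax": 0, "ay": 0, "az": -130},
  {"fingers": 0.045, "dx": 0.48, "dy": -0.393, "dz": 0, "ax": 0, "ay": 0, "az": -130},
  {"fingers": 0.045, "dx": 0.48, "dy": -0.393, "dz": 0, "ax": 0, "ay": 0, "az": -130},
])

```text
t: 2.8
position: [0.5131, -0.0184, 0.2312]
ee_rot: [-3.141, -0.0, 2.597]
ft_force: [-0.5, 0.3, -0.3]
grip_width: 0.045
gripper_force: 0.0
```

Request:
jog_arm([
  {"fingers": 0.045, "dx": 0, "dy": 0, "dz": 0.13, "ax": 0, "ay": 0, "az": -93.4},
  {"fingers": 0.045, "dx": 0, "dy": 0, "dz": 0.13, "ax": 0, "ay": 0, "az": -93.4},
  {"fingers": 0.045, "dx": 0, "dy": 0, "dz": 0.13, "ax": 0, "ay": 0, "az": -93.4},
  {"fingers": 0.045, "dx": 0, "dy": 0, "dz": 0.13, "ax": 0, "ay": 0, "az": -93.4},
  {"fingers": 0.045, "dx": 0, "dy": 0, "dz": 0.13, "ax": 0, "ay": 0, "az": -93.4},
  {"fingers": 0.045, "dx": 0, "dy": 0, "dz": 0.13, "ax": 0, "ay": 0, "az": -93.4},
  {"fingers": 0.045, "dx": 0, "dy": 0, "dz": 0.13, "ax": 0, "ay": 0, "az": -93.4},
  {"fingers": 0.045, "dx": 0, "dy": 0, "dz": 0.13, "ax": 0, "ay": 0, "az": -93.4},
  {"fingers": 0.045, "dx": 0, "dy": 0, "dz": 0.13, "ax": 0, "ay": 0, "az": -93.4},
  {"fingers": 0.045, "dx": 0, "dy": 0, "dz": 0.13, "ax": 0, "ay": 0, "az": -93.4},
  {"fingers": 0.045, "dx": 0, "dy": 0, "dz": 0.13, "ax": 0, "ay": 0, "az": -93.4},
  {"fingers": 0.045, "dx": 0, "dy": 0, "dz": 0.13, "ax": 0, "ay": 0, "az": -93.4},
  {"fingers": 0.045, "dx": 0, "dy": 0, "dz": 0.155, "ax": 0, "ay": 0, "az": -93.4},
  {"fingers": 0.045, "dx": 0, "dy": 0, "dz": 0.175, "ax": 0, "ay": 0, "az": -93.4},
  {"fingers": 0.045, "dx": 0, "dy": 0, "dz": 0.19, "ax": 0, "ay": 0, "az": -93.4},
  {"fingers": 0.045, "dx": 0, "dy": 0, "dz": 0.19, "ax": 0, "ay": 0, "az": -93.4},
])

```text
t: 4.4
position: [0.5112, -0.0187, 0.0394]
ee_rot: [3.138, -0.001, -2.063]
ft_force: [-0.4, 0.0, 0.9]
grip_width: 0.0451
gripper_force: 0.0
```

Request:
jog_arm([
  {"fingers": 0.0, "dx": 0, "dy": 0, "dz": 0, "ax": 0, "ay": 0, "az": 0},
  {"fingers": 0.0, "dx": 0, "dy": 0, "dz": 0, "ax": 0, "ay": 0, "az": 0},
  {"fingers": 0.0, "dx": 0, "dy": 0, "dz": 0, "ax": 0, "ay": 0, "az": 0},
  {"fingers": 0.0, "dx": 0, "dy": 0, "dz": 0, "ax": 0, "ay": 0, "az": 0},
  {"fingers": 0.0, "dx": 0, "dy": 0, "dz": 0, "ax": 0, "ay": 0, "az": 0},
  {"fingers": 0.0, "dx": 0, "dy": 0, "dz": 0, "ax": 0, "ay": 0, "az": 0},
], force=40)

```text
t: 5.0
position: [0.5131, -0.0187, 0.0425]
ee_rot: [-3.141, 0.0, -2.059]
ft_force: [-3.9, 1.2, 6.6]
grip_width: 0.0122
gripper_force: 40.1
```

Request:
jog_arm([
  {"fingers": 0.0, "dx": 0, "dy": 0, "dz": -0.001, "ax": 0, "ay": 0, "az": 6},
  {"fingers": 0.0, "dx": 0, "dy": 0, "dz": -0.001, "ax": 0, "ay": 0, "az": 12},
  {"fingers": 0.0, "dx": 0, "dy": 0, "dz": -0.001, "ax": 0, "ay": 0, "az": 18},
  {"fingers": 0.0, "dx": 0, "dy": 0, "dz": -0.001, "ax": 0, "ay": 0, "az": 24},
  {"fingers": 0.0, "dx": 0, "dy": 0, "dz": -0.001, "ax": 0, "ay": 0, "az": 30},
  {"fingers": 0.0, "dx": 0, "dy": 0, "dz": -0.001, "ax": 0, "ay": 0, "az": 36},
  {"fingers": 0.0, "dx": 0, "dy": 0, "dz": -0.001, "ax": 0, "ay": 0, "az": 42},
  {"fingers": 0.0, "dx": 0, "dy": 0, "dz": -0.001, "ax": 0, "ay": 0, "az": 48},
  {"fingers": 0.0, "dx": 0, "dy": 0, "dz": -0.001, "ax": 0, "ay": 0, "az": 54},
  {"fingers": 0.0, "dx": 0, "dy": 0, "dz": -0.001, "ax": 0, "ay": 0, "az": 60},
  {"fingers": 0.0, "dx": 0, "dy": 0, "dz": -0.001, "ax": 0, "ay": 0, "az": 66},
  {"fingers": 0.0, "dx": 0, "dy": 0, "dz": -0.001, "ax": 0, "ay": 0, "az": 72.5},
  {"fingers": 0.0, "dx": 0, "dy": 0, "dz": -0.001, "ax": 0, "ay": 0, "az": 72.5},
  {"fingers": 0.0, "dx": 0, "dy": 0, "dz": -0.001, "ax": 0, "ay": 0, "az": 72.5},
  {"fingers": 0.0, "dx": 0, "dy": 0, "dz": -0.001, "ax": 0, "ay": 0, "az": 72.5},
])

```text
t: 6.5
position: [0.5124, -0.0177, 0.0425]
ee_rot: [3.14, -0.001, 2.961]
ft_force: [-2.0, 4.9, 0.5]
grip_width: 0.0118
gripper_force: 40.3
```

Request:
jog_arm([
  {"fingers": 0.045, "dx": 0, "dy": 0, "dz": 0, "ax": 0, "ay": 0, "az": 0},
  {"fingers": 0.045, "dx": 0, "dy": 0, "dz": 0, "ax": 0, "ay": 0, "az": 0},
  {"fingers": 0.045, "dx": 0, "dy": 0, "dz": 0, "ax": 0, "ay": 0, "az": 0},
  {"fingers": 0.045, "dx": 0, "dy": 0, "dz": -0.03, "ax": 0, "ay": 0, "az": 0},
  {"fingers": 0.045, "dx": 0, "dy": 0, "dz": -0.07, "ax": 0, "ay": 0, "az": 0},
  {"fingers": 0.045, "dx": 0, "dy": 0, "dz": -0.12, "ax": 0, "ay": 0, "az": 0},
  {"fingers": 0.045, "dx": 0, "dy": 0, "dz": -0.17, "ax": 0, "ay": 0, "az": 0},
  {"fingers": 0.045, "dx": 0, "dy": 0, "dz": -0.22, "ax": 0, "ay": 0, "az": 0},
  {"fingers": 0.045, "dx": 0, "dy": 0, "dz": -0.25, "ax": 0, "ay": 0, "az": 0},
  {"fingers": 0.045, "dx": 0, "dy": 0, "dz": -0.25, "ax": 0, "ay": 0, "az": 0},
])

```text
t: 7.5
position: [0.5155, -0.0196, 0.2978]
ee_rot: [-3.141, 0.01, 2.959]
ft_force: [0.7, 0.0, 0.5]
grip_width: 0.0449
gripper_force: 0.0
```

Request:
jog_arm([
  {"fingers": 0.05, "dx": 0.0576, "dy": 0.2945, "dz": 0, "ax": 0, "ay": 0, "az": 75.5},
  {"fingers": 0.05, "dx": 0.0576, "dy": 0.2945, "dz": 0, "ax": 0, "ay": 0, "az": 75.5},
  {"fingers": 0.05, "dx": 0.0576, "dy": 0.2945, "dz": 0, "ax": 0, "ay": 0, "az": 75.5},
  {"fingers": 0.05, "dx": 0.0576, "dy": 0.2945, "dz": 0, "ax": 0, "ay": 0, "az": 75.5},
  {"fingers": 0.05, "dx": 0.0576, "dy": 0.2945, "dz": 0, "ax": 0, "ay": 0, "az": 75.5},
  {"fingers": 0.05, "dx": 0.0576, "dy": 0.2945, "dz": 0, "ax": 0, "ay": 0, "az": 75.5},
  {"fingers": 0.05, "dx": 0.0576, "dy": 0.2945, "dz": 0, "ax": 0, "ay": 0, "az": 75.5},
  {"fingers": 0.05, "dx": 0.0576, "dy": 0.2945, "dz": 0, "ax": 0, "ay": 0, "az": 75.5},
  {"fingers": 0.05, "dx": 0.0576, "dy": 0.2945, "dz": 0, "ax": 0, "ay": 0, "az": 75.5},
  {"fingers": 0.05, "dx": 0.0576, "dy": 0.2945, "dz": 0, "ax": 0, "ay": 0, "az": 75.5},
  {"fingers": 0.05, "dx": 0.0576, "dy": 0.2945, "dz": 0, "ax": 0, "ay": 0, "az": 75.5},
  {"fingers": 0.05, "dx": 0.0576, "dy": 0.2945, "dz": 0, "ax": 0, "ay": 0, "az": 75.5},
])

```text
t: 8.7
position: [0.5096, 0.281, 0.2915]
ee_rot: [-3.141, 0.001, 1.643]
ft_force: [0.4, 0.0, -0.0]
grip_width: 0.05
gripper_force: 0.0
```

```bash
python3 - <<'E'
from h import *
np.set_printoptions(precision=4,suppress=True)
print(ctrl.read_state()["joint_positions"])
im,d=ctrl.snapshot("top")
sc,sd=ctrl.snapshot("scene");np.savez("scene1.npz",im=sc,d=sd)
u,v=np.meshgrid(np.arange(276,298),np.arange(268,291));uv=np.c_[u.ravel(),v.ravel()];P=cloud("top",uv,d[v,u].ravel())
k=(P[:,2]>.049)&(P[:,2]<.08);Q=plane("top",uv[k],.060)
c=Q.mean(0);w,V=np.linalg.eigh(np.cov((Q-c)[:,:2].T));a=V[:,1];a*=np.sign(a[0]);ang=np.degrees(np.arctan2(a[1],a[0]));print(c,ang, "value",np.radians(135-ang+3.9),np.sqrt(w*12))
A=cv2.resize(sc[205:305,140:260,::-1],(480,400),interpolation=cv2.INTER_CUBIC)
B=cv2.resize(im[257:302,265:310,::-1],(300,300),interpolation=cv2.INTER_NEAREST)
o=np.zeros((400,780,3),np.uint8);o[:,:480]=A;o[:300,480:]=B;cv2.imwrite("pics/c1.png",o)
E
```

```text
[ 0.3662  0.3211  0.2032  1.4538 -0.0002  1.8645]
[ 0.5138 -0.0174  0.06  ] -8.805564028361108 value 2.5779484158102006 [0.0136 0.0413]
```

View pics/c1.png

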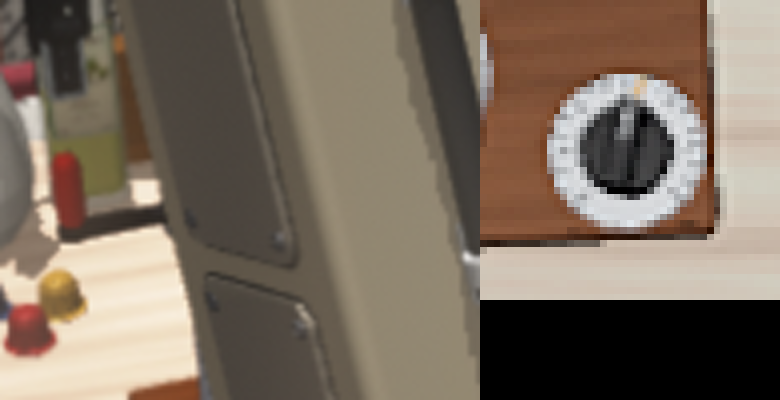

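```bash
python3 - <<'E'
from h import *
np.set_printoptions(precision=2,suppress=True)
_,_,E=cal("scene");cam=E[:3,3];up=-E[:3,1]
def surf(ax,r,z):
    f=cam[:2]-ax;f=f/np.linalg.norm(f);return [*(np.array(ax)+r*f),z]
print("ring pred",proj("scene",[surf([.5367,.2072],9.2,0)[:2]and surf([.5367,.2072],.0092,z) for z in(.118,.123,.128)]))
for s in(.078,.080,.082,.084):
    c=np.array([.5118,.2813,.146+s+.0095]);print(s,proj("scene",[c+.0085*up])[0],"bot18",proj("scene",[surf([.5118,.2813],.0085,.146+s-.022)])[0])
for n in("0","1"):
    Z=np.load(f"scene{n}.npz")["im"].astype(int);r=Z[...,0]-Z[...,1:].max(2)
    print("grip cols",[ (v,r[v,154:158].mean().round()) for v in range(238,265)])
    if n=="0":print("ring",[(v,r[v,188:194].mean().round()) for v in range(272,285)])
E
```

```text
ring pred [[192.68 280.7 ]
 [192.51 278.94]
 [192.33 277.16]]
0.078 [157.33 242.6 ] bot18 [159.11 260.48]
0.08 [157.23 241.82] bot18 [159.01 259.72]
0.082 [157.14 241.04] bot18 [158.91 258.95]
0.084 [157.04 240.26] bot18 [158.81 258.19]
grip cols [(238, np.float64(10.0)), (239, np.float64(8.0)), (240, np.float64(8.0)), (241, np.float64(9.0)), (242, np.float64(38.0)), (243, np.float64(155.0)), (244, np.float64(187.0)), (245, np.float64(177.0)), (246, np.float64(141.0)), (247, np.float64(104.0)), (248, np.float64(81.0)), (249, np.float64(74.0)), (250, np.float64(73.0)), (251, np.float64(72.0)), (252, np.float64(72.0)), (253, np.float64(70.0)), (254, np.float64(69.0)), (255, np.float64(68.0)), (256, np.float64(67.0)), (257, np.float64(66.0)), (258, np.float64(63.0)), (259, np.float64(62.0)), (260, np.float64(57.0)), (261, np.float64(41.0)), (262, np.float64(18.0)), (263, np.float64(14.0)), (264, np.float64(15.0))]
ring [(272, np.float64(4.0)), (273, np.float64(2.0)), (274, np.float64(2.0)), (275, np.float64(3.0)), (276, np.float64(7.0)), (277, np.float64(34.0)), (278, np.float64(80.0)), (279, np.float64(86.0)), (280, np.float64(81.0)), (281, np.float64(50.0)), (282, np.float64(7.0)), (283, np.float64(3.0)), (284, np.float64(2.0))]
grip cols [(238, np.float64(8.0)), (239, np.float64(7.0)), (240, np.float64(8.0)), (241, np.float64(8.0)), (242, np.float64(16.0)), (243, np.float64(63.0)), (244, np.float64(97.0)), (245, np.float64(102.0)), (246, np.float64(93.0)), (247, np.float64(83.0)), (248, np.float64(76.0)), (249, np.float64(74.0)), (250, np.float64(74.0)), (251, np.float64(73.0)), (252, np.float64(71.0)), (253, np.float64(71.0)), (254, np.float64(70.0)), (255, np.float64(69.0)), (256, np.float64(68.0)), (257, np.float64(66.0)), (258, np.float64(63.0)), (259, np.float64(62.0)), (260, np.float64(57.0)), (261, np.float64(40.0)), (262, np.float64(17.0)), (263, np.float64(13.0)), (264, np.float64(13.0))]
```

Request:
jog_arm([
  {"fingers": 0.05, "dx": 0, "dy": 0.002, "dz": 0.02, "ax": 0, "ay": 0, "az": 0},
  {"fingers": 0.05, "dx": 0, "dy": 0.002, "dz": 0.04, "ax": 0, "ay": 0, "az": 0},
  {"fingers": 0.05, "dx": 0, "dy": 0.002, "dz": 0.06, "ax": 0, "ay": 0, "az": 0},
  {"fingers": 0.05, "dx": 0, "dy": 0.002, "dz": 0.075, "ax": 0, "ay": 0, "az": 0},
  {"fingers": 0.05, "dx": 0, "dy": 0.002, "dz": 0.0835, "ax": 0, "ay": 0, "az": 0},
  {"fingers": 0.05, "dx": 0, "dy": 0.002, "dz": 0.0835, "ax": 0, "ay": 0, "az": 0},
  {"fingers": 0.05, "dx": 0, "dy": 0.002, "dz": 0.0835, "ax": 0, "ay": 0, "az": 0},
])

```text
t: 9.5
position: [0.512, 0.2814, 0.2093]
ee_rot: [3.141, -0.0, 1.642]
ft_force: [-0.9, -0.6, 0.7]
grip_width: 0.0504
gripper_force: 0.0
```

Request:
jog_arm([
  {"fingers": 0.0, "dx": 0, "dy": 0, "dz": 0, "ax": 0, "ay": 0, "az": 0},
  {"fingers": 0.0, "dx": 0, "dy": 0, "dz": 0, "ax": 0, "ay": 0, "az": 0},
  {"fingers": 0.0, "dx": 0, "dy": 0, "dz": 0, "ax": 0, "ay": 0, "az": 0},
  {"fingers": 0.0, "dx": 0, "dy": 0, "dz": 0, "ax": 0, "ay": 0, "az": 0},
  {"fingers": 0.0, "dx": 0, "dy": 0, "dz": 0, "ax": 0, "ay": 0, "az": 0},
  {"fingers": 0.0, "dx": 0, "dy": 0, "dz": 0, "ax": 0, "ay": 0, "az": 0},
], force=60)

```text
t: 10.1
position: [0.5121, 0.2816, 0.2092]
ee_rot: [3.14, -0.0, 1.642]
ft_force: [-0.2, -0.0, 2.1]
grip_width: 0.015
gripper_force: 58.8
```

```bash
python3 - <<'E'
from rig import ctrl
s=ctrl.read_state();print(s["joint_positions"],s["wrist_torque"],s["position"],s["ee_rot"])
E
```

```text
[3.65440284e-01 3.37153969e-01 2.56050765e-02 1.25803610e+00
 2.44934015e-05 1.86511979e+00] [ 0.175777   -0.202358   -0.01246594] [0.51206752 0.28159476 0.20920677] [ 3.14044052e+00 -3.74838354e-04  1.64191338e+00]
```

Request:
jog_arm([
  {"fingers": 0.0, "dx": -0.0004, "dy": -0.0078, "dz": 0, "ax": 0, "ay": 0, "az": -6},
  {"fingers": 0.0, "dx": -0.0016, "dy": -0.0156, "dz": 0, "ax": 0, "ay": 0, "az": -12},
  {"fingers": 0.0, "dx": -0.0037, "dy": -0.0232, "dz": 0, "ax": 0, "ay": 0, "az": -18},
  {"fingers": 0.0, "dx": -0.0065, "dy": -0.0305, "dz": 0, "ax": 0, "ay": 0, "az": -24},
  {"fingers": 0.0, "dx": -0.01, "dy": -0.0375, "dz": 0, "ax": 0, "ay": 0, "az": -30},
  {"fingers": 0.0, "dx": -0.01, "dy": -0.0375, "dz": 0, "ax": 0, "ay": 0, "az": -30},
], force=80)

```text
t: 10.7
position: [0.4749, 0.2681, 0.208]
ee_rot: [-3.141, 0.001, 2.166]
ft_force: [5.0, 0.0, -6.5]
grip_width: 0.0147
gripper_force: 78.2
```

Request:
jog_arm([
  {"fingers": 0.0, "dx": -0.0004, "dy": -0.0078, "dz": 0, "ax": 0, "ay": 0, "az": -6},
  {"fingers": 0.0, "dx": -0.0016, "dy": -0.0156, "dz": 0, "ax": 0, "ay": 0, "az": -12},
  {"fingers": 0.0, "dx": -0.0037, "dy": -0.0232, "dz": 0, "ax": 0, "ay": 0, "az": -18},
  {"fingers": 0.0, "dx": -0.0065, "dy": -0.0305, "dz": 0, "ax": 0, "ay": 0, "az": -24},
  {"fingers": 0.0, "dx": -0.01, "dy": -0.0375, "dz": 0, "ax": 0, "ay": 0, "az": -30},
  {"fingers": 0.0, "dx": -0.0128, "dy": -0.0419, "dz": 0, "ax": 0, "ay": 0, "az": -34},
  {"fingers": 0.0, "dx": -0.0128, "dy": -0.0419, "dz": 0, "ax": 0, "ay": 0, "az": -34},
  {"fingers": 0.0, "dx": -0.0128, "dy": -0.0419, "dz": 0, "ax": 0, "ay": 0, "az": -34},
])

```text
t: 11.5
position: [0.4489, 0.2346, 0.208]
ee_rot: [3.141, 0.001, 2.756]
ft_force: [6.7, -0.1, -7.5]
grip_width: 0.015
gripper_force: 78.3
```

```bash
python3 - <<'E'
from h import *
s=ctrl.read_state();print(s["position"],s["wrist_torque"],s["joint_positions"],s["dq"])
for c in("scene","top"):
    im,d=ctrl.snapshot(c);np.savez(c+"2.npz",im=im,d=d)
    a=im[200:320,130:290,::-1] if c=="scene" else im[200:320,150:310,::-1]
    globals()[c]=cv2.resize(a,(400,300),interpolation=cv2.INTER_CUBIC)
cv2.imwrite("pics/c2.png",np.hstack([scene,top]))
E
```

```text
[0.44890629 0.23462147 0.20803407] [ 0.11045176 -1.34553493  0.231522  ] [ 3.23405738e-01  1.88439651e-01 -1.75452834e-01  1.20555665e+00
 -6.76122093e-04  7.09375193e-01] [ 0.00172861  0.0018332   0.00193104  0.00095552 -0.00097198  0.00266023]
```

View pics/c2.png

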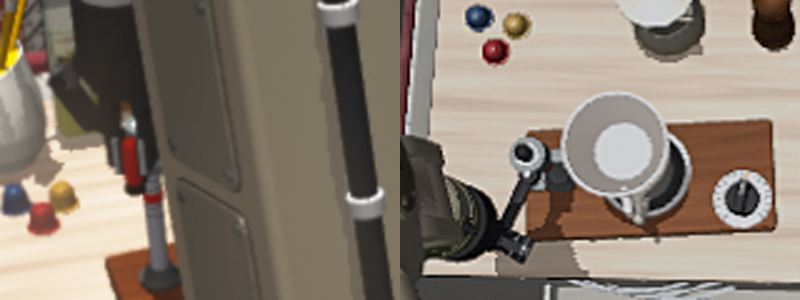

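Request:
jog_arm([
  {"fingers": 0.0, "dx": 0, "dy": 0, "dz": 0.004, "ax": 0, "ay": 0, "az": 0},
  {"fingers": 0.0, "dx": 0, "dy": 0, "dz": 0.01, "ax": 0, "ay": 0, "az": 0},
  {"fingers": 0.0, "dx": 0, "dy": 0, "dz": 0.016, "ax": 0, "ay": 0, "az": 0},
  {"fingers": 0.0, "dx": 0, "dy": 0, "dz": 0.022, "ax": 0, "ay": 0, "az": 0},
  {"fingers": 0.0, "dx": 0, "dy": 0, "dz": 0.028, "ax": 0, "ay": 0, "az": 0},
  {"fingers": 0.0, "dx": 0, "dy": 0, "dz": 0.034, "ax": 0, "ay": 0, "az": 0},
  {"fingers": 0.0, "dx": 0, "dy": 0, "dz": 0.039, "ax": 0, "ay": 0, "az": 0},
  {"fingers": 0.0, "dx": 0, "dy": 0, "dz": 0.042, "ax": 0, "ay": 0, "az": 0},
  {"fingers": 0.0, "dx": 0, "dy": 0, "dz": 0.0435, "ax": 0, "ay": 0, "az": 0},
  {"fingers": 0.0, "dx": 0, "dy": 0, "dz": 0.0435, "ax": 0, "ay": 0, "az": 0},
  {"fingers": 0.0, "dx": 0, "dy": 0, "dz": 0.0435, "ax": 0, "ay": 0, "az": 0},
])

```text
t: 12.7
position: [0.449, 0.2349, 0.165]
ee_rot: [3.141, 0.002, 2.757]
ft_force: [6.0, 0.3, -6.4]
grip_width: 0.0146
gripper_force: 78.6
```

```bash
python3 - <<'E'
from h import *
np.set_printoptions(precision=4,suppress=True)
s=ctrl.read_state();print(s["position"],s["wrist_torque"])
for c in("scene","top"):
    im,d=ctrl.snapshot(c);np.savez(c+"3.npz",im=im,d=d)
    a=im[225:315,145:225,::-1] if c=="scene" else im[225:315,165:245,::-1]
    globals()[c]=cv2.resize(a,(400,450),interpolation=cv2.INTER_CUBIC)
cv2.imwrite("pics/c3.png",np.hstack([scene,top]))
# dripper rim height from depth (top), before/after, grey/white rim cluster
for n in "023":
    Z=np.load(f"top{n}.npz");d=Z["d"];u,v=np.meshgrid(np.arange(205,275),np.arange(225,290));uv=np.c_[u.ravel(),v.ravel()];P=cloud("top",uv,d[v,u].ravel())
    r=np.hypot(P[:,0]-.5438,P[:,1]-.1025);k=(r<.066)&(P[:,2]>.1)&(P[:,2]<.3);print(n,k.sum(),np.percentile(P[k,2],[5,10,25,50,75,90,95,98]))
E
```

```text
[0.449  0.2349 0.165 ] [ 0.1365 -1.3405  0.217 ]
0 1488 [0.1909 0.1928 0.1963 0.2162 0.2384 0.2473 0.2492 0.2506]
2 1482 [0.1888 0.1909 0.1943 0.2144 0.236  0.2451 0.2474 0.249 ]
3 1346 [0.1468 0.1487 0.1521 0.1722 0.1941 0.2019 0.2046 0.2063]
```

View pics/c3.png

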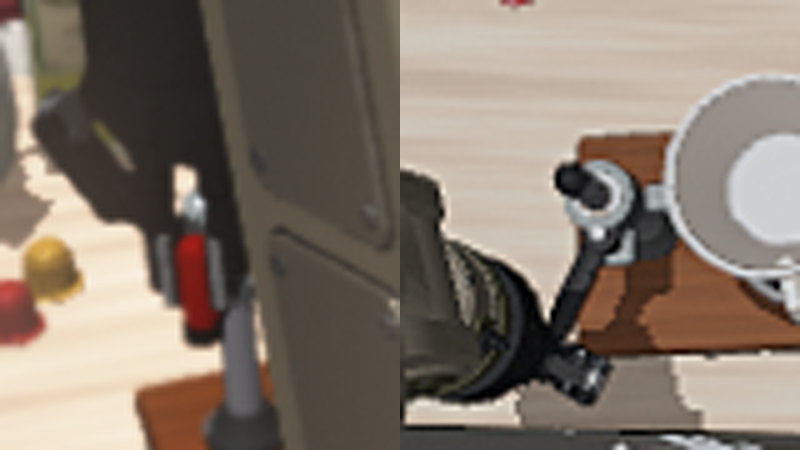

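```bash
python3 - <<'E'
from h import *
np.set_printoptions(precision=2,suppress=True)
_,_,E=cal("scene");cam=E[:3,3];up=-E[:3,1]
def surf(ax,r,z):
    f=cam[:2]-ax;f=f/np.linalg.norm(f);return [*(np.array(ax)+r*f),z]
ax=np.array([.449,.2347])
for s in(.031,.033,.035,.037,.039):
    print(s,proj("scene",[[*ax,.146+s+.0095]+.0085*up])[0],"bot",proj("scene",[surf(ax,.0085,.146+s-.022)])[0])
Z=np.load("scene3.npz")["im"].astype(int);r=Z[...,0]-Z[...,1:].max(2)
for v in range(266,296):print(v,r[v,178:192])
E
```

```text
0.031 [184.38 271.69] bot [185.91 289.62]
0.033 [184.3  270.92] bot [185.83 288.87]
0.035 [184.22 270.14] bot [185.75 288.12]
0.037 [184.13 269.37] bot [185.67 287.37]
0.039 [184.05 268.6 ] bot [185.59 286.62]
266 [ 6 13 25 11 -5 -7 -5 -5  0  2  2  2  3  4]
267 [ 5  8 17  9 -4 -6 -6 -1  2  3  2  3  2  3]
268 [ 6  6  8  6 -1 -6 -4 -5  1  3  3  3  2  2]
269 [ 6  5  5  4  1 -1 -2 -4  1  2  3  3  2  3]
270 [ 5  6  6  5  2  2  1 -1  2  3  2  3  3  2]
271 [ 5  6  6  9 16 29 27 12  4  3  3  2  3  3]
272 [  3   5  13  49  94 108 101  70  15   3   2   3   2   2]
273 [  4   6  30  99 123 129 121  83  14   2   1   3   4   3]
274 [  5  11  57 108 128 131 123  81  14   2   1   2   2   2]
275 [  4  15  72 104 117 118 113  89  19   2   1   2   2   2]
276 [  4  13  67  96 106 108 104  86  19   2   1   2   3   3]
277 [ 4 13 60 88 96 98 94 81 20  2  1  2  3  2]
278 [ 3  9 47 83 95 96 92 81 27  3  1  2  2  1]
279 [ 3  8 41 81 93 96 93 83 30  3  1  1  2  3]
280 [ 3  6 32 77 93 97 93 84 39  5  1  2  2  2]
281 [ 3  6 29 76 92 95 93 84 41  5  2  1  2  2]
282 [ 3  5 25 74 92 96 93 86 45  7  1  2  2  2]
283 [ 4  4 20 71 90 95 92 86 55 10  2  1  2  2]
284 [ 6  4 16 68 89 94 93 86 59 12  2  1  2  2]
285 [10  7 15 61 88 94 91 87 72 16  3  2  2  1]
286 [21 20 23 53 84 92 92 88 75 29  9  3  2  1]
287 [16 17 21 50 78 92 92 87 79 65 44 11  3  0]
288 [15 15 19 44 72 89 91 88 80 69 41 10  1 -1]
289 [15 15 19 30 57 84 88 85 78 62 24  4 -1 -1]
290 [15 15 15 24 22 55 68 66 62 35 10  4  0 -2]
291 [14 14 14 22 10 13 20 18 14  8  4  3  0 -1]
292 [13 13 14 23 12  7  5  4  4  5  6  3 -1 -2]
293 [13 13 14 25 19 11  8  8  8 12 18  7 -2 -2]
294 [13 14 14 16 26 23 23 20 22 25 26 13  1 -1]
295 [15 14 15 16 16 16 17 16 16 16 17 16  2 -2]
```

Request:
jog_arm([
  {"fingers": 0.0, "dx": -0.0004, "dy": 0.0078, "dz": 0, "ax": 0, "ay": 0, "az": 6},
  {"fingers": 0.0, "dx": -0.0016, "dy": 0.0156, "dz": 0, "ax": 0, "ay": 0, "az": 12},
  {"fingers": 0.0, "dx": -0.0037, "dy": 0.0232, "dz": 0, "ax": 0, "ay": 0, "az": 18},
  {"fingers": 0.0, "dx": -0.0065, "dy": 0.0305, "dz": 0, "ax": 0, "ay": 0, "az": 24},
  {"fingers": 0.0, "dx": -0.01, "dy": 0.0375, "dz": 0, "ax": 0, "ay": 0, "az": 30},
  {"fingers": 0.0, "dx": -0.01, "dy": 0.0375, "dz": 0, "ax": 0, "ay": 0, "az": 30},
])

```text
t: 13.4
position: [0.4718, 0.2658, 0.1649]
ee_rot: [3.141, 0.001, 2.232]
ft_force: [4.7, -2.3, -3.1]
grip_width: 0.0147
gripper_force: 78.9
```

Request:
jog_arm([
  {"fingers": 0.0, "dx": -0.0004, "dy": 0.0078, "dz": 0, "ax": 0, "ay": 0, "az": 6},
  {"fingers": 0.0, "dx": -0.0016, "dy": 0.0156, "dz": 0, "ax": 0, "ay": 0, "az": 12},
  {"fingers": 0.0, "dx": -0.0037, "dy": 0.0232, "dz": 0, "ax": 0, "ay": 0, "az": 18},
  {"fingers": 0.0, "dx": -0.0065, "dy": 0.0305, "dz": 0, "ax": 0, "ay": 0, "az": 24},
  {"fingers": 0.0, "dx": -0.01, "dy": 0.0375, "dz": 0, "ax": 0, "ay": 0, "az": 30},
  {"fingers": 0.0, "dx": -0.0128, "dy": 0.0419, "dz": 0, "ax": 0, "ay": 0, "az": 34},
  {"fingers": 0.0, "dx": -0.0139, "dy": 0.0436, "dz": 0, "ax": 0, "ay": 0, "az": 35.5},
  {"fingers": 0.0, "dx": -0.0139, "dy": 0.0436, "dz": 0, "ax": 0, "ay": 0, "az": 35.5},
  {"fingers": 0.0, "dx": -0.0139, "dy": 0.0436, "dz": 0, "ax": 0, "ay": 0, "az": 35.5},
])

```text
t: 14.3
position: [0.5126, 0.2815, 0.1648]
ee_rot: [-3.14, 0.0, 1.617]
ft_force: [0.4, 0.9, -4.3]
grip_width: 0.0148
gripper_force: 78.9
```

```bash
python3 - <<'E'
from h import *
np.set_printoptions(precision=4,suppress=True)
s=ctrl.read_state();print(s["position"],s["wrist_torque"])
for c in("scene","top"):
    im,d=ctrl.snapshot(c);np.savez(c+"4.npz",im=im,d=d)
    a=im[225:315,145:225,::-1] if c=="scene" else im[225:315,145:225,::-1]
    globals()[c]=cv2.resize(a,(400,450),interpolation=cv2.INTER_CUBIC)
cv2.imwrite("pics/c4.png",np.hstack([scene,top]))
for n in "034":
    Z=np.load(f"top{n}.npz");d=Z["d"];u,v=np.meshgrid(np.arange(205,275),np.arange(225,290));uv=np.c_[u.ravel(),v.ravel()];P=cloud("top",uv,d[v,u].ravel())
    r=np.hypot(P[:,0]-.5438,P[:,1]-.1025);k=(r<.066)&(P[:,2]>.1)&(P[:,2]<.3);print(n,k.sum(),np.percentile(P[k,2],[5,10,25,50,75,90,95,98]))
    k=r<.015;print("cone floor",P[k,2].mean())
E
```

```text
[0.5126 0.2815 0.1648] [ 0.1405 -0.1049  0.2881]
0 1488 [0.1909 0.1928 0.1963 0.2162 0.2384 0.2473 0.2492 0.2506]
cone floor 0.19447388407620847
3 1346 [0.1468 0.1487 0.1521 0.1722 0.1941 0.2019 0.2046 0.2063]
cone floor 0.14977730955389687
4 1345 [0.1467 0.1482 0.1515 0.1712 0.1934 0.202  0.2043 0.206 ]
cone floor 0.1493499568775639
```

View pics/c4.png

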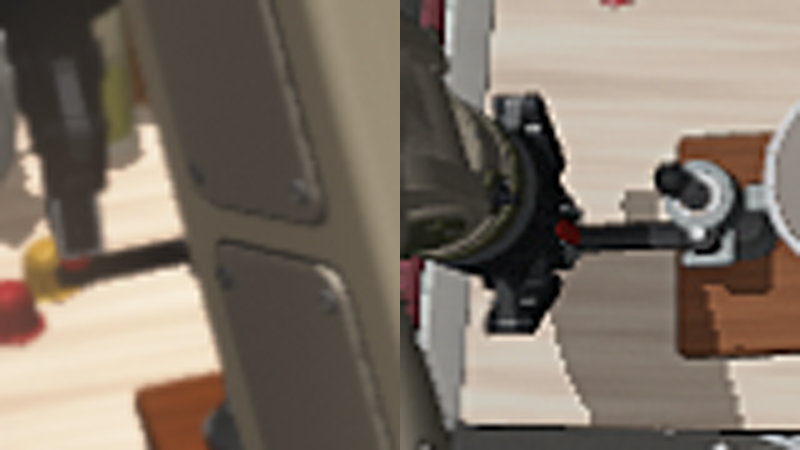

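```bash
python3 - <<'E'
from h import *
a=np.linspace(0,2*np.pi,400)
for s in(.076,.078,.080,.082,.084):
    p=proj("scene",np.c_[.5438+.0575*np.cos(a),.1025+.0575*np.sin(a),np.full(400,.168+s)])
    print(s,"scene rim top",p[:,1].min().round(2),"cols",p[:,0].min().round(1),p[:,0].max().round(1),end=" ")
    p=proj("top",np.c_[.5438+.0575*np.cos(a),.1025+.0575*np.sin(a),np.full(400,.168+s)]);print("top",p.min(0).round(1),p.max(0).round(1))
im=np.load("scene0.npz")["im"];print([(v,*im[v,226:232].mean(0).round()) for v in range(208,218)])
im=np.load("top0.npz")["im"];print([(v,*im[v,234:240].mean(0).round()) for v in range(232,242)]);print([(u,*im[254:260,u].mean(0).round()) for u in range(210,220)]);print([(u,*im[254:260,u].mean(0).round()) for u in range(250,262)])
E
```

```text
0.076 scene rim top 212.67 cols 207.3 257.0 top [214.8 236.5] [257.9 279.2]
0.078 scene rim top 211.93 cols 207.3 257.0 top [214.6 236.3] [257.8 279.1]
0.08 scene rim top 211.19 cols 207.2 257.0 top [214.5 236.2] [257.7 279. ]
0.082 scene rim top 210.44 cols 207.2 257.0 top [214.3 236. ] [257.6 278.9]
0.084 scene rim top 209.7 cols 207.1 256.9 top [214.1 235.9] [257.5 278.9]
[(208, np.float64(164.0), np.float64(109.0), np.float64(64.0)), (209, np.float64(136.0), np.float64(93.0), np.float64(59.0)), (210, np.float64(100.0), np.float64(74.0), np.float64(54.0)), (211, np.float64(112.0), np.float64(93.0), np.float64(80.0)), (212, np.float64(195.0), np.float64(188.0), np.float64(183.0)), (213, np.float64(218.0), np.float64(210.0), np.float64(205.0)), (214, np.float64(218.0), np.float64(206.0), np.float64(196.0)), (215, np.float64(222.0), np.float64(208.0), np.float64(198.0)), (216, np.float64(221.0), np.float64(208.0), np.float64(198.0)), (217, np.float64(221.0), np.float64(208.0), np.float64(198.0))]
[(232, np.float64(206.0), np.float64(192.0), np.float64(178.0)), (233, np.float64(208.0)
[... 1251 characters left out ...]
(251, np.float64(158.0), np.float64(150.0), np.float64(144.0)), (252, np.float64(162.0), np.float64(154.0), np.float64(148.0)), (253, np.float64(162.0), np.float64(154.0), np.float64(149.0)), (254, np.float64(159.0), np.float64(151.0), np.float64(145.0)), (255, np.float64(186.0), np.float64(183.0), np.float64(179.0)), (256, np.float64(200.0), np.float64(200.0), np.float64(200.0)), (257, np.float64(160.0), np.float64(162.0), np.float64(164.0)), (258, np.float64(95.0), np.float64(96.0), np.float64(98.0)), (259, np.float64(125.0), np.float64(126.0), np.float64(129.0)), (260, np.float64(147.0), np.float64(144.0), np.float64(143.0)), (261, np.float64(163.0), np.float64(152.0), np.float64(147.0))]
```

```bash
python3 -c "
from rig import ctrl
print(ctrl.close_job())"
```

```text
the job is handed in; nothing more can be done
None
```

I turned the dial to the orange mark (about 2.6 rad), lowered the arm to the red ring (slide about 0.035 m) and swung the lever fully closed. I handed in the job still gripping the red grip at about 79 N, at 14.4 s, and it gave no verdict back.

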